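# Put three carving gouges away in the lipped bench tray

### The arm

A 7-joint arm with a two-finger parallel gripper is mounted at the origin on a cart in front of the work surface, level with it; the furniture and walls round the work are solid. World frame = base frame: x ahead of the robot, y to its left, z up, the work surface at z = 0. Lengths are in m, angles in rad, forces in N, time in s.
With the tool pointing down it reaches from about 0.425 to 1.025 m from the base axis. Payload 9.4 kg.
Tool frame: the origin (TCP) lies midway between the tips of the shut fingers; the grasp point (between the pads) lies 19 mm behind it; z points along the fingers, y is the line along which they close (so a half turn about z gives the same grasp; the last joint's range is limited). The gripper opens to 93 mm and grips with 3 to 60 N. Pads are 15 mm wide; open, the fingers measure 128 mm over their backs; the gripper's body (75 mm by 188 mm) begins 65 mm behind the grasp point.
Start: joints at [1.209, 0.599, -0.003, 1.599, 0.002, 0.943, -0.08], TCP at [0.204, -0.696, 0.219] pointing down, gripper open.
Joint ranges: [-2.57, 2.57], [-0.35, 1.97], [-1.29, 1.29], [0.11, 2.56], [-1.05, 4.19], [0.11, 1.86], [-2.63, 2.63]. Speed limits (rad/s): [2.22, 2.22, 3.01, 3.01, 3.14, 3.14, 3.14].

### API

Orientations are given as a unit quaternion [x, y, z, w].
In Python, from station import arm gives the robot as it stands.
- The arm moves only by the shell command python3 steer.py 'ROWS' [FORCE]. ROWS is a JSON list of rows, 1 to 5 of them, each of 7 numbers: dx, dy, dz in shares of the most that a row can go, 1 being 62.5 mm, then a rotation vector rx, ry, rz in units of 0.25 rad, then the finger opening in m; each row shifts and turns the commanded pose from where the row before left it, along the tool's axes as they then stand; what a row does not reach is not made up. A row lasts 1/8 s, in which the tool goes at most 0.0625 m and 0.188 rad, less where a joint would pass 70% of its speed; a pose out of reach is approached as far as the arm can. The fingers move at their own pace and stop on an object; FORCE is the grip in N (left out, the last holds). Time passes only in rows, so rows that do not move let the fingers close. It prints the time, the measured TCP pose, the force, the opening and the grip force at its end. Input that does not fit is refused with a message, and nothing moves.
- arm.read_state(): the state, without advancing time (a new reading comes with each control period).
- arm.camera(name): name is "scene" or "top"; returns a dict with "color" (420x560x3 uint8, red, green, blue), "mtx" (3x3 intrinsics, pixels), "dist" ([k1, k2, p1, p2, k3] as OpenCV has them; the pictures are not rectified), "xyz" and "attitude" of the camera in the world. Camera axes: x right, y up, looking along -z (the intrinsics and any distortion apply to the point x, -y, -z); pixel columns grow to the right and rows downward; lengths in m; the calibration is good to about 2 mm. A picture is of the moment at which its call begins. There is no depth.
- arm.hand_in(): hands the job in; it is judged then, once.
The state is a dict: "time": time; "qpos": joint angles; "joint_velocities": joint speeds; "joint_efforts": joint torques, N m; "eef_pos": TCP position; "eef_rot": TCP orientation; "ft_force": force on the tool from outside, world axes, zero at the start; "ft_torque": the same for the moment, N m; "finger_gap": finger opening in m; "grasp_force": force on a finger pad.
Only numpy, scipy, OpenCV 4.12 (cv2) and the standard library are available. Lean on these libraries where they do the work, as an engineer would, in place of code of your own. Each camera call takes 0.05 s, during which the arm holds its last target. There are 200 camera calls.

### The job

Put the three carving gouges with pale, steel-hooped handles that lie about on the bench away in the bench tray: lift each over the front lip and lay it flat behind it, cutting edge toward the lip and hollow side up as it lies now, handle on the tray floor, its blade down in the trough cut for it (narrowest blade in the narrowest trough, middle in the middle, widest in the widest). Lay them down rather than letting them drop, since edges chip, and leave the rasp and the awl, which have the same handles, where they lie.

Things in the scene. Friction and masses are not known exactly. Their poses are not given: they have to be found in the camera images.
- gouge_narrow: Narrow gouge, hollow side up: parallel blade 10 mm wide, square edge 112 mm from the origin. Octagonal pale handle 100 mm long, 26 mm across flats, brass ferrule, steel hoop at the butt; about 0.2 kg. Origin: underside of the handle at its balance point; +x to the butt (72 mm), -x to the tip, z up; handle front at -35, ferrule to -46 mm. 
- gouge_medium: Medium gouge, hollow side up: blade widening from a slim neck to 26 mm at its square edge, 112 mm from the origin. Octagonal pale handle 100 mm long, 26 mm across flats, brass ferrule, steel hoop at the butt; about 0.2 kg. Origin: underside of the handle at its balance point; +x to the butt (72 mm), -x to the tip, z up; handle front at -35, ferrule to -46 mm. 
- gouge_wide: Wide fishtail gouge, hollow side up: blade widening from a slim neck to 44 mm at its square edge, 112 mm from the origin. Octagonal pale handle 100 mm long, 26 mm across flats, brass ferrule, steel hoop at the butt; about 0.2 kg. Origin: underside of the handle at its balance point; +x to the butt (72 mm), -x to the tip, z up; handle front at -35, ferrule to -46 mm. 
- rasp: Look-alike, stays: rasp, toothed dark bar 26 mm wide by the handle, narrowing to a blunt point 113 mm from the origin. Octagonal pale handle 100 mm long, 26 mm across flats, brass ferrule, steel hoop at the butt; about 0.2 kg. Origin: underside of the handle at its balance point; +x to the butt (72 mm), -x to the tip, z up; handle front at -35, ferrule to -46 mm. 
- awl: Look-alike, stays: scratch awl, thin round needle with a sharp point 88 mm from the origin. Octagonal pale handle 100 mm long, 26 mm across flats, brass ferrule, steel hoop at the butt; about 0.2 kg. Origin: underside of the handle at its balance point; +x to the butt (72 mm), -x to the tip, z up; handle front at -35, ferrule to -46 mm. 
- tray: Wooden bench tray, fixed, 235 (x) x 238 (y) mm outside, floor 8 mm thick, walls 10 mm thick. Front lip on its -x side (nearer the robot) 30 mm high, sides 22 mm, back 14 mm. Origin: centre of the underside. The three edge blocks stand side by side against the lip; the rest of the floor is clear for handles.
- block_narrow: Dark edge block, fixed in the tray against the lip beside the other two (72 mm apart, any order), 60 x 71 x 16 mm, with a 24 mm trough along x for the narrow (10 mm) blade. Origin: mid-trough at tray-floor level. Axes as the tray's; lip face at x = -30 mm. A gouge stowed right has the block's axes and its own origin at about x = +95 mm, y = z = 0 here.
- block_medium: Dark edge block, fixed in the tray against the lip beside the other two (72 mm apart, any order), 60 x 71 x 16 mm, with a 42 mm trough along x for the medium (26 mm) blade. Origin: mid-trough at tray-floor level. Axes as the tray's; lip face at x = -30 mm. A gouge stowed right has the block's axes and its own origin at about x = +95 mm, y = z = 0 here.
- block_wide: Dark edge block, fixed in the tray against the lip beside the other two (72 mm apart, any order), 60 x 71 x 16 mm, with a 60 mm trough along x for the wide (44 mm) blade. Origin: mid-trough at tray-floor level. Axes as the tray's; lip face at x = -30 mm. A gouge stowed right has the block's axes and its own origin at about x = +95 mm, y = z = 0 here.

How it is judged:
At the end, for the whole second after the job is handed in: Each gouge rests released in its own trough, edge to the lip: origin 78 to 115 mm behind the block's, within 13 mm sideways and 5 mm of the floor, parallel within 0.14 rad, tilt under 0.06 rad; rasp and awl moved under 20 mm (x of gouge_narrow in the frame of block_narrow between 0.078 and 0.115 m and y of gouge_narrow in the frame of block_narrow between -0.013 and 0.013 m and z of gouge_narrow in the frame of block_narrow between -0.004 and 0.005 m and x of block_narrow in the frame of gouge_narrow below -0.07 m and angle between the x axis of gouge_narrow and the x axis of block_narrow, either way round below 0.14 rad and angle between each of gouge_narrow, gouge_medium, gouge_wide's own z axis and vertical below 0.06 rad and linear speed of each of gouge_narrow, gouge_medium, gouge_wide below 0.02 m/s and contact force between the fingers and gouge_narrow below 0.05 N and x of gouge_medium in the frame of block_medium between 0.078 and 0.115 m and y of gouge_medium in the frame of block_medium between -0.013 and 0.013 m and z of gouge_medium in the frame of block_medium between -0.004 and 0.005 m and x of block_medium in the frame of gouge_medium below -0.07 m and angle between the x axis of gouge_medium and the x axis of block_medium, either way round below 0.14 rad and contact force between the fingers and gouge_medium below 0.05 N and x of gouge_wide in the frame of block_wide between 0.078 and 0.115 m and y of gouge_wide in the frame of block_wide between -0.013 and 0.013 m and z of gouge_wide in the frame of block_wide between -0.004 and 0.005 m and x of block_wide in the frame of gouge_wide below -0.07 m and angle between the x axis of gouge_wide and the x axis of block_wide, either way round below 0.14 rad and contact force between the fingers and gouge_wide below 0.05 N and distance of each of rasp, awl from where it was at the start of the episode below 0.02 m); the robot touches nothing.
It fails at once if a gouge is let go in the air, more than 4 cm above the tray floor ((height (world z) of gouge_narrow above 0.048 m and contact force between the fingers and gouge_narrow below 0.05 N) or (height (world z) of gouge_medium above 0.048 m and contact force between the fingers and gouge_medium below 0.05 N) or (height (world z) of gouge_wide above 0.048 m and contact force between the fingers and gouge_wide below 0.05 N)).
It fails at once if the rasp is moved from where it lies by more than 2 cm (distance of rasp from where it was at the start of the episode above 0.02 m).
It fails at once if the awl is moved from where it lies by more than 2 cm (distance of awl from where it was at the start of the episode above 0.02 m).
It also fails if it takes over 96 s, if anything falls off the work surface, if the arm or the gripper's body presses on something with over 40 N, if the wrist force passes 120 N, or if a joint passes its speed limit or range.

## Working session

There is one attempt and no reset: what is moved stays moved. The work goes in short steps, Python scripts to look and compute and a shell command to move; the robot and the scene stay as the last step left them, time stands still between calls to the robot, and variables do not carry over. Pictures are saved under pics/ and viewed, at most 14 in all, crops included, and the job is handed in when it is done.

```bash
ls; mkdir -p pics
python3 - <<'E'
from station import arm
import cv2
for n in("top","scene"):
    c=arm.camera(n); cv2.imwrite(f"pics/{n}0.png",c["color"][:,:,::-1]); print(n,c["mtx"],c["dist"],c["xyz"],c["attitude"])
print(arm.read_state())
E
```

```text
pics
station.py
steer.py
top [[503.95198937   0.         277.12911723]
 [  0.         503.95198937 209.70317266]
 [  0.           0.           1.        ]] [-0.11955154  0.          0.          0.          0.        ] [0.21377714 0.04508801 1.62015687] [ 0.06082501 -0.04791844 -0.70373209  0.70623317]
scene [[487.68376438   0.         286.27421774]
 [  0.         487.68376438 208.54568267]
 [  0.           0.           1.        ]] [-0.1270867  0.         0.         0.         0.       ] [-0.16374176  1.04672867  1.17761224] [-0.10594537  0.37650138  0.88570553 -0.25009598]
{'time': 0.1, 'qpos': array([ 1.20933286,  0.60006373, -0.00253036,  1.60002312,  0.00177788,
        0.94287367, -0.07978936]), 'joint_velocities': array([-7.52532570e-04,  7.24308899e-07, -1.71139844e-03, -7.98709530e-04,
        7.68883027e-04, -1.45386287e-04, -5.69987188e-04]), 'joint_efforts': array([ 3.62501618e-03, -7.66558743e+01,  1.50181353e+00, -2.52939534e+01,
       -5.23217011e-02,  1.36222446e-02,  6.65715334e-05]), 'eef_pos': array([ 0.20354392, -0.69540856,  0.21784261]), 'eef_rot': array([ 9.89877386e-01,  1.41923554e-01, -1.54586436e-04, -6.65099954e-04]), 'ft_force': array([-0.35108136, -1.27857666, -0.88779506]), 'ft_torque': array([-0.0094875 , -0.00719951,  0.0161379 ]), 'grasp_force': 0.0, 'finger_gap': 0.09310091514304945}
```
View pics/top0.png

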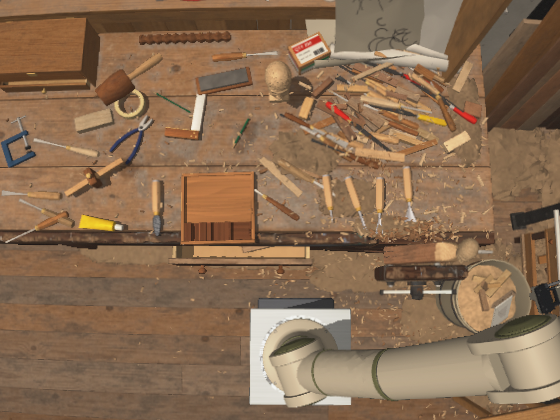

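View pics/scene0.png

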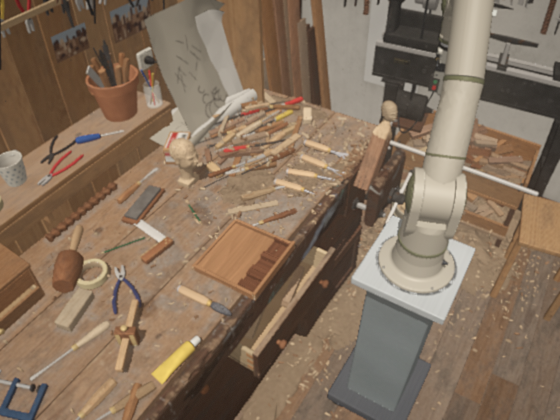

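Create h.py:
```python
import numpy as np, cv2
from scipy.spatial.transform import Rotation as R
F=np.diag([1.,-1,-1])
def ext(c):
    Rwc=R.from_quat(c["attitude"]).as_matrix()@F   # cv cam -> world
    return Rwc, np.array(c["xyz"])
def proj(c,P):
    Rw,t=ext(c); rv=cv2.Rodrigues(Rw.T)[0]
    return cv2.projectPoints(np.asarray(P,float).reshape(-1,3),rv,-Rw.T@t,c["mtx"],c["dist"])[0].reshape(-1,2)
def ray(c,uv,z):
    Rw,t=ext(c); n=cv2.undistortPoints(np.asarray(uv,float).reshape(-1,1,2),c["mtx"],c["dist"]).reshape(-1,2)
    d=np.c_[n,np.ones(len(n))]@Rw.T
    return t+d*((z-t[2])/d[:,2])[:,None]
def ortho(c,x0,x1,y0,y1,z,s):
    """image: rows = x descending from x1, cols = y descending from y1 ; s px/m"""
    h,w=int((x1-x0)*s),int((y1-y0)*s)
    X=x1-(np.arange(h)+.5)/s; Y=y1-(np.arange(w)+.5)/s
    g=np.stack(np.meshgrid(X,Y,indexing='ij')+[np.full((h,w),z)],-1) if False else np.dstack([np.repeat(X[:,None],w,1),np.repeat(Y[None],h,0),np.full((h,w),z)])
    m=proj(c,g).reshape(h,w,2).astype(np.float32)
    return cv2.remap(c["color"][:,:,::-1].copy(),m[...,0],m[...,1],cv2.INTER_CUBIC)
def snap(arm,n):
    return arm.camera(n)
```

Run:
```python
from station import arm
from h import *
c=arm.camera("top")
im=ortho(c,0.33,0.68,-0.52,-0.05,0.013,1650)
for k in range(7): cv2.putText(im,"%.2f"%(0.65-.05*k),(0,int((.03+.05*k)*1650)),0,.35,(255,255,255)); cv2.line(im,(0,int((.03+.05*k)*1650)),(8,int((.03+.05*k)*1650)),(255,255,255))
for k in range(10): cv2.line(im,(int((.05*k)*1650),0),(int((.05*k)*1650),8),(255,255,255))
cv2.imwrite("pics/o1.png",im)
im=ortho(c,0.33,0.68,-0.05,0.42,0.013,1650)
cv2.imwrite("pics/o2.png",im)
```

```text
(no output)
```

View pics/o1.png

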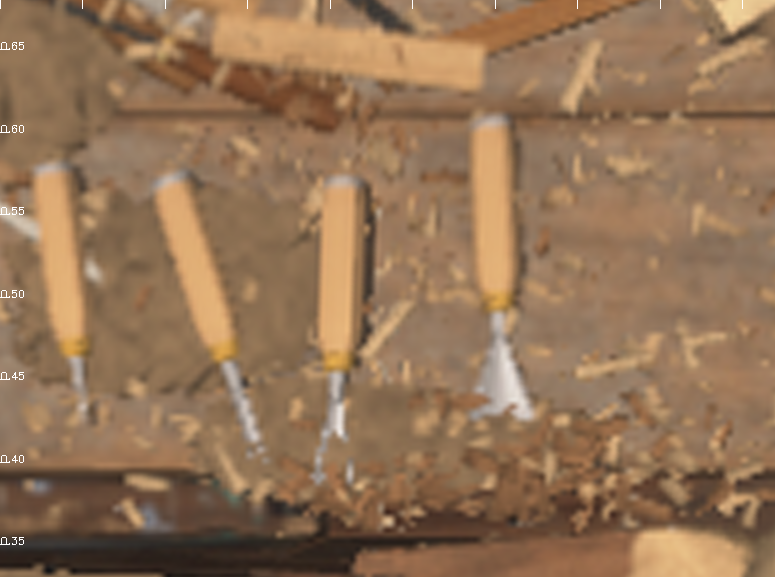

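View pics/o2.png

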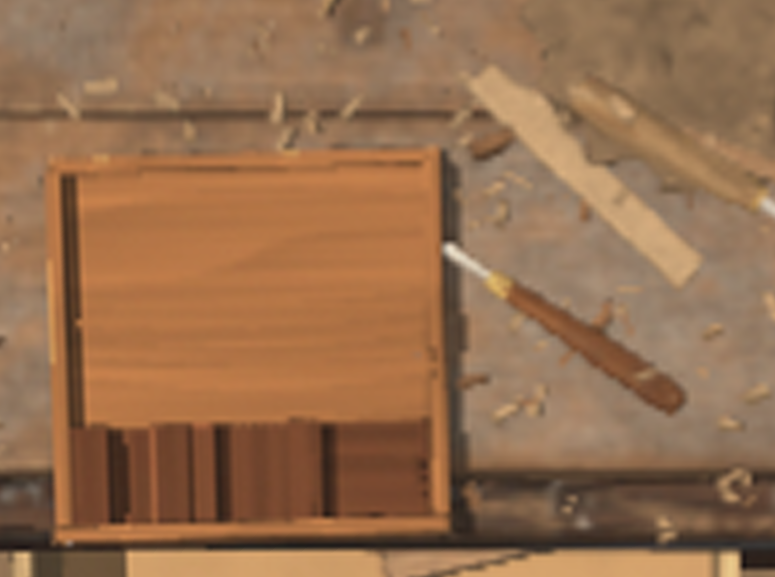

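Run:
```python
from station import arm
from h import *
c=arm.camera("top"); s=arm.camera("scene")
x0,y0=.33,-.52; S=1650
im=ortho(c,0.33,0.68,-0.52,-0.05,0.013,S)
hsv=cv2.cvtColor(im,cv2.COLOR_BGR2HSV)
m=cv2.inRange(hsv,(8,90,170),(20,200,255)); m=cv2.morphologyEx(m,cv2.MORPH_OPEN,np.ones((9,9)))
n,l,st,ce=cv2.connectedComponentsWithStats(m)
for i in range(1,n):
    if st[i,4]<3000: continue
    r,q=np.where(l==i); P=np.c_[.68-(r+.5)/S,-.05-(q+.5)/S]; mu=P.mean(0); w,v=np.linalg.eigh(np.cov((P-mu).T)); d=v[:,1]*np.sign(v[0,1]); t=(P-mu)@d
    print(mu.round(4),"ang",np.arctan2(d[1],d[0]).round(3),"ext",t.min().round(4),t.max().round(4),"w",np.ptp(((P-mu)@v[:,0])).round(4))
a=cv2.resize(ortho(c,.35,.47,.14,.40,.024,1500),(780,300))
b=cv2.resize(cv2.undistort(s["color"],s["mtx"],s["dist"])[225:300,190:300,::-1],(440,300),interpolation=cv2.INTER_CUBIC)
o=np.zeros((600,780,3),np.uint8); o[:300]=cv2.resize(ortho(c,.35,.47,.14,.40,.024,3000),(780,300)); o[300:,:440]=b
cv2.imwrite("pics/t1.png",o)
```

```text
[ 0.6513 -0.259 ] ang 1.412 ext -0.0864 0.0867 w 0.0428
[ 0.549  -0.3484] ang 0.039 ext -0.0579 0.0536 w 0.0238
[ 0.5214 -0.0862] ang 0.134 ext -0.0586 0.0536 w 0.0232
[ 0.5161 -0.1691] ang 0.312 ext -0.0575 0.0541 w 0.0235
[ 0.5154 -0.2536] ang 0.008 ext -0.06 0.0517 w 0.0297
[ 0.3433 -0.465 ] ang 1.513 ext -0.0361 0.0329 w 0.0298
```

View pics/t1.png

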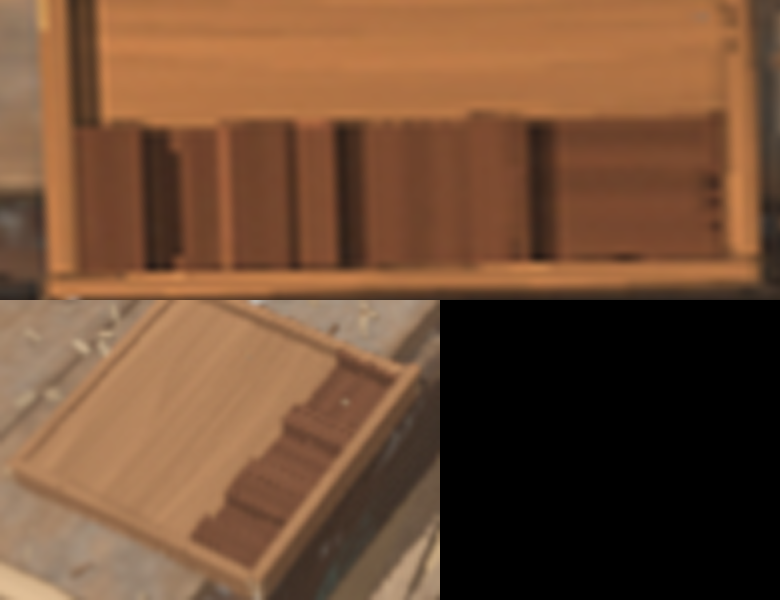

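```bash
cat > go.py <<'E'
# go.py x y z psi [gap to straight-down]: displacement in current tool axes (translate first), then rotvec
import sys; from h import *; from station import arm
s=arm.read_state(); g=[float(v) for v in sys.argv[1:5]]
Rt=R.from_quat(s["eef_rot"]); p=g[3]
G=R.from_matrix(np.array([[np.cos(p),np.sin(p),0],[np.sin(p),-np.cos(p),0],[0,0,-1]]))
print("d",Rt.inv().apply(np.array(g[:3])-s["eef_pos"]).round(4),"rv",(Rt.inv()*G).as_rotvec().round(4),"t",s["time"],"gap",s["finger_gap"])
E
python3 go.py .538 -.349 .15 .035
```

```text
d [ 0.4183 -0.2386  0.0683] rv [-7.000e-04  2.000e-04  2.498e-01] t 0.25 gap 0.09312442621201653
```

The rows are not in the units I measure in: shifts go in shares of 62.5 mm and turns go in units of 0.25 rad. I convert before sending: 0.0523 m is 0.8368, -0.0298 m is -0.4768.

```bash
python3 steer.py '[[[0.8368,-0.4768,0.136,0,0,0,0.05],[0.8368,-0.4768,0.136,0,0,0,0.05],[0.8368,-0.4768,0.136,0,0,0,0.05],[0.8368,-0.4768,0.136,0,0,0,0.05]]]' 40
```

```text
refused: ROWS must be a list of rows, each a list of 7 numbers. Nothing was moved.
```

Refused on format, not on reach. It needs a list of rows, each a list of 7 numbers.

```bash
python3 steer.py '[[0.8368,-0.4768,0.136,0,0,0,0.05],[0.8368,-0.4768,0.136,0,0,0,0.05],[0.8368,-0.4768,0.136,0,0,0,0.05],[0.8368,-0.4768,0.136,0,0,0,0.05]]' 40
python3 steer.py '[[0.8368,-0.4768,0.136,0,0,0,0.05],[0.8368,-0.4768,0.136,0,0,0,0.05],[0.8368,-0.4768,0.136,0,0,0,0.05],[0.8368,-0.4768,0.136,0,0,0,0.05]]'
python3 steer.py '[[0,0,0,0,0,0.5,0.05],[0,0,0,0,0,0.5,0.05],[0,0,0,0,0,0,0.05]]'
python3 go.py .538 -.349 .005 .035
```

```text
time: 0.75
eef_pos: [0.3721, -0.5212, 0.1844]
eef_rot: [0.99, 0.142, 0.0, 0.0]
ft_force: [1.2, -1.0, 0.1]
finger_gap: 0.0574
grasp_force: 0.0
time: 1.25
eef_pos: [0.5395, -0.348, 0.1504]
eef_rot: [0.99, 0.142, 0.0, 0.0]
ft_force: [-0.3, -0.6, -0.5]
finger_gap: 0.0502
grasp_force: 0.0
time: 1.62
eef_pos: [0.5384, -0.3491, 0.1505]
eef_rot: [1.0, 0.018, -0.0, 0.0]
ft_force: [-0.1, -0.4, -0.7]
finger_gap: 0.0499
grasp_force: 0.0
d [-0.0003 -0.0002  0.1455] rv [0.0002 0.0004 0.0012] t 1.625 gap 0.049937452501080115
```

Scaled: 0.04 m is 0.64, 0.03 m is 0.48.

```bash
python3 steer.py '[[0,0,0.64,0,0,0,0.05],[0,0,0.64,0,0,0,0.05],[0,0,0.48,0,0,0,0.05],[0,0,0.32,0,0,0,0.05],[0,0,0.248,0,0,0,0.05]]'
python3 steer.py '[[0,0,0,0,0,0,0.05],[0,0,0,0,0,0,0.02],[0,0,0,0,0,0,0.02],[0,0,0,0,0,0,0.02],[0,0,0,0,0,0,0.02]]'
```

```text
time: 2.25
eef_pos: [0.5382, -0.3497, 0.0044]
eef_rot: [1.0, 0.018, 0.0, -0.0]
ft_force: [-0.2, 0.4, -0.2]
finger_gap: 0.05
grasp_force: 0.0
time: 2.88
eef_pos: [0.5387, -0.3499, 0.0059]
eef_rot: [1.0, 0.017, 0.001, 0.0]
ft_force: [-0.7, -0.8, 6.3]
finger_gap: 0.0256
grasp_force: 40.0
```

Scaled: -0.03 m is -0.48, -0.025 m is -0.4.

```bash
python3 steer.py '[[0,0,-0.16,0,0,0,0.02],[0,0,-0.4,0,0,0,0.02],[0,0,-0.48,0,0,0,0.02],[0,0,-0.48,0,0,0,0.02],[0,0,0,0,0,0,0.02]]'
python3 go.py .488 .1975 .1 .022
python3 - <<'E'
from station import arm
from h import *
c=arm.camera("top")
im=ortho(c,.35,.65,-.48,-.22,.11,2000); cv2.imwrite("pics/g1.png",im)
E
```

```text
time: 3.5
eef_pos: [0.5393, -0.3499, 0.1024]
eef_rot: [1.0, 0.017, 0.002, 0.001]
ft_force: [0.4, 0.7, -2.3]
finger_gap: 0.0255
grasp_force: 40.0
d [-0.0322 -0.5489  0.0013] rv [ 0.0018 -0.0033  0.0128] t 3.5 gap 0.025538513595575338
```

View pics/g1.png

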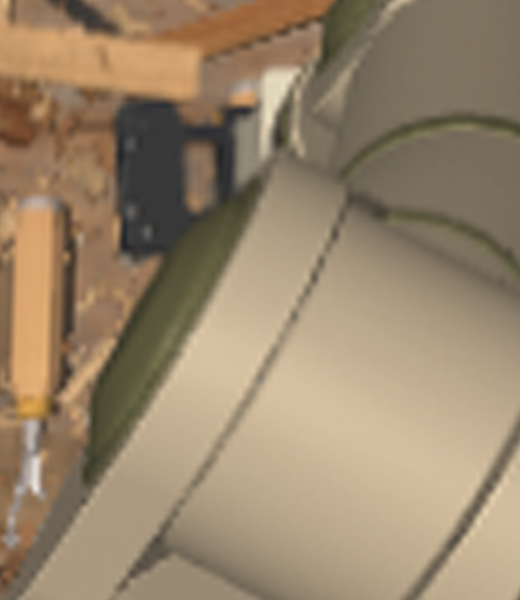

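```bash
python3 steer.py '[[-0.0576,-0.976,0,0,0,0,0.02],[-0.0576,-0.976,0,0,0,0,0.02],[-0.0576,-0.976,0,0,0,0,0.02],[-0.0576,-0.976,0,0,0,0,0.02],[-0.0576,-0.976,0,0,0,0,0.02]]'
python3 steer.py '[[-0.0576,-0.976,0,0,0,0,0.02],[-0.0576,-0.976,0,0,0,0,0.02],[-0.0576,-0.976,0,0,0,0,0.02],[-0.0576,-0.976,0,0,0,0.0512,0.02],[0,0,0,0,0,0,0.02]]'
python3 go.py .488 .1975 .1 .022
python3 - <<'E'
from station import arm
from h import *
c=arm.camera("scene")
im=cv2.resize(c["color"][170:330,160:360,::-1],(750,600),interpolation=cv2.INTER_CUBIC); cv2.imwrite("pics/g2.png",im)
E
```

```text
time: 4.18
eef_pos: [0.5085, -0.0433, 0.099]
eef_rot: [1.0, 0.017, -0.001, 0.0]
ft_force: [1.6, -0.0, -1.3]
finger_gap: 0.0257
grasp_force: 40.0
time: 4.8
eef_pos: [0.4849, 0.2041, 0.0987]
eef_rot: [1.0, 0.016, -0.001, -0.001]
ft_force: [0.5, -0.2, -1.5]
finger_gap: 0.0254
grasp_force: 40.0
d [ 0.0029  0.0067 -0.0013] rv [-0.0011  0.0017  0.0094] t 4.8 gap 0.025366832144801236
```

View pics/g2.png

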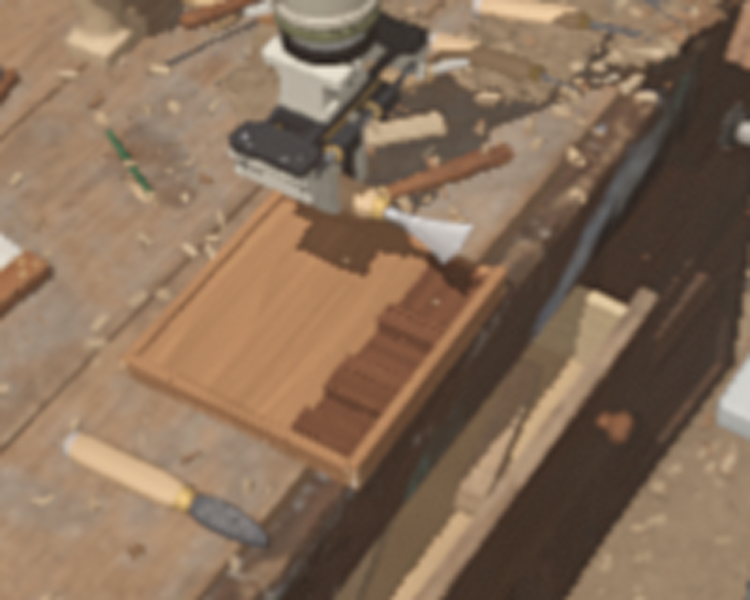

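Run:
```python
from station import arm
from h import *
c=arm.camera("scene"); s=arm.read_state(); p=s["eef_pos"]; print(p)
for z in (.098,.103,.108): print(((proj(c,[[p[0]-.112,p[1]+d-.003,z] for d in(.022,-.022)])-[160,170])*3.75).round(0))
# block tops right block predicted corners
psi=.022; o=np.array([.3915,.2670]); ax=np.array([np.cos(psi),np.sin(psi)]); ay=np.array([-ax[1],ax[0]])
pts=[[*(o+ax*x+ay*y),.024] for x,y in((30,107.5),(30,48+0),(30,93),(30,51+0),(30,-42),(30,-102),(-30,-102)) for x,y in[(x/1e3,y/1e3)]]
print(((proj(c,pts)-[160,170])*3.75).round(0))
pts=[[*(o+ax*x+ay*y),z] for x,y,z in((-.04,.119,.03),(-.04,-.119,.03),(.195,.119,.014),(.195,-.119,.014))]
print(((proj(c,pts)-[160,170])*3.75).round(0))
t=arm.camera("top");print(proj(t,pts).round(1))
```

```text
[0.48566674 0.1984736  0.0990022 ]
[[442. 259.]
 [471. 225.]]
[[442. 255.]
 [471. 221.]]
[[442. 251.]
 [471. 217.]]
[[287. 426.]
 [329. 375.]
 [298. 414.]
 [327. 378.]
 [388. 303.]
 [426. 257.]
 [486. 283.]]
[[354. 469.]
 [507. 270.]
 [115. 361.]
 [279. 184.]]
[[179.6 244.1]
 [254.1 242.8]
 [181.6 173.2]
 [253.7 171.5]]
```

Scaled: 0.03 m is 0.48, 0.025 m is 0.4, 0.008 rad is 0.032.

```bash
python3 go.py .488 .1965 .0145 .022; python3 steer.py '[[0.032,0.032,0.16,0,0,0.032,0.02],[0,0,0.48,0,0,0,0.02],[0,0,0.4,0,0,0,0.02],[0,0,0.192,0,0,0,0.02],[0,0,0,0,0,0,0.02]]'
python3 go.py .488 .1965 .0145 .022
```

```text
d [0.002  0.0006 0.0848] rv [0.0014 0.0016 0.0001] t 4.95 gap 0.025562110256165293
time: 5.58
eef_pos: [0.4887, 0.1949, 0.0223]
eef_rot: [1.0, 0.006, -0.001, 0.0]
ft_force: [0.5, 0.7, -2.2]
finger_gap: 0.0256
grasp_force: 40.0
d [-0.0007 -0.0016  0.0078] rv [ 0.0009  0.0015 -0.0098] t 5.575 gap 0.025567483530516556
```

Scaled: 0.004 m is 0.064, 0.002 m is 0.032, -0.01 rad is -0.04.

```bash
python3 steer.py '[[0,-0.024,0.064,0,0,-0.04,0.02],[0,0,0.032,0,0,0,0.02],[0,0,0.024,0,0,0,0.02],[0,0,0,0,0,0,0.02]]'
```

```text
time: 6.08
eef_pos: [0.4888, 0.1978, 0.0158]
eef_rot: [1.0, 0.012, 0.0, -0.0]
ft_force: [-0.1, 0.2, -2.9]
finger_gap: 0.0254
grasp_force: 40.0
```

Scaled: 0.001 m is 0.016.

```bash
python3 steer.py '[[0,0,0.016,0,0,0,0.02],[0,0,0.016,0,0,0,0.02],[0,0,0,0,0,0,0.02]]'
```

```text
time: 6.45
eef_pos: [0.4888, 0.1977, 0.0139]
eef_rot: [1.0, 0.012, 0.0, -0.0]
ft_force: [-0.2, 0.0, 4.7]
finger_gap: 0.0258
grasp_force: 40.0
```

```bash
python3 steer.py '[[0,0,0,0,0,0,0.033],[0,0,0,0,0,0,0.033],[0,0,0,0,0,0,0.033]]'
python3 steer.py '[[0,0,-0.16,0,0,0,0.033],[0,0,-0.48,0,0,0,0.033],[0,0,-0.64,0,0,0,0.05],[0,0,-0.8,0,0,0,0.05],[0,0,0,0,0,0,0.05]]'
python3 go.py .5018 -.256 .14 -.035
```

```text
time: 6.82
eef_pos: [0.4888, 0.1976, 0.0135]
eef_rot: [1.0, 0.012, -0.0, 0.0]
ft_force: [-0.4, 0.3, 0.8]
finger_gap: 0.0332
grasp_force: 0.0
time: 7.45
eef_pos: [0.4904, 0.1984, 0.1474]
eef_rot: [1.0, 0.012, 0.003, -0.002]
ft_force: [-0.1, 0.3, -0.4]
finger_gap: 0.0498
grasp_force: 0.0
d [0.0005 0.4545 0.006 ] rv [-0.0032 -0.0056  0.0589] t 7.45 gap 0.04982565777792979
```

```bash
python3 steer.py '[[0,0.9088,0,0,0,0,0.05],[0,0.9088,0,0,0,0,0.05],[0,0.9088,0,0,0,0,0.05],[0,0.9088,0,0,0,0,0.05]]'
python3 steer.py '[[0,0.9088,0,0,0,0,0.05],[0,0.9088,0,0,0,0,0.05],[0,0.9088,0,0,0,0,0.05],[0,0.9088,0,0,0,0.236,0.05],[0,0,0,0,0,0,0.05]]'
python3 - <<'E'
from station import arm
from h import *
arm.camera("top");c=arm.camera("top");s=arm.camera("scene")
im=np.zeros((600,800,3),np.uint8)
im[:600,:390]=cv2.resize(ortho(c,.34,.60,.14,.40,.02,1500),(390,600))
im[:300,400:]=cv2.resize(s["color"][210:300,190:310,::-1],(400,300),interpolation=cv2.INTER_CUBIC)
im[300:,400:]=cv2.resize(s["color"][120:210,280:400,::-1],(400,300),interpolation=cv2.INTER_CUBIC)
cv2.imwrite("pics/g3.png",im)
E
python3 go.py .5018 -.256 .0045 -.035
```

```text
time: 7.95
eef_pos: [0.4937, -0.0311, 0.1432]
eef_rot: [1.0, 0.012, -0.0, -0.0]
ft_force: [0.5, -0.4, 0.1]
finger_gap: 0.05
grasp_force: 0.0
time: 8.57
eef_pos: [0.4985, -0.2616, 0.1431]
eef_rot: [1.0, -0.021, -0.0, 0.001]
ft_force: [-0.0, 0.8, 0.4]
finger_gap: 0.0499
grasp_force: 0.0
d [0.0028 0.0007 0.1385] rv [-0.0012  0.0013  0.001 ] t 8.725 gap 0.050108869128209915
```

View pics/g3.png

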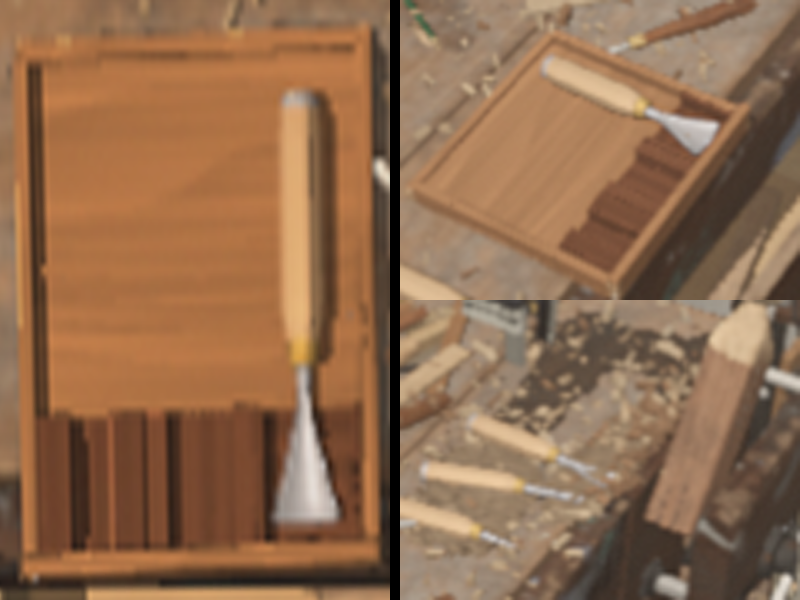

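Scaled: 0.04 m is 0.64, 0.03 m is 0.48.

```bash
python3 steer.py '[[0.048,0.0112,0.64,0,0,0,0.05],[0,0,0.64,0,0,0,0.05],[0,0,0.48,0,0,0,0.05],[0,0,0.32,0,0,0,0.05],[0,0,0.136,0,0,0,0.05]]'
python3 steer.py '[[0,0,0,0,0,0,0.05],[0,0,0,0,0,0,0.02],[0,0,0,0,0,0,0.02],[0,0,0,0,0,0,0.02],[0,0,0,0,0,0,0.02]]'
python3 steer.py '[[0,0,-0.16,0,0,0,0.02],[0,0,-0.4,0,0,0,0.02],[0,0,-0.48,0,0,0,0.02],[0,0,-0.48,0,0,0,0.02],[0,0,0,0,0,0,0.02]]'
python3 go.py .4865 .2695 .1 .022
```

```text
time: 9.35
eef_pos: [0.5025, -0.2552, 0.004]
eef_rot: [1.0, -0.016, -0.001, -0.001]
ft_force: [0.3, -0.1, -0.0]
finger_gap: 0.0505
grasp_force: 0.0
time: 9.98
eef_pos: [0.5029, -0.2575, 0.0057]
eef_rot: [1.0, -0.018, 0.0, 0.0]
ft_force: [-0.8, 0.5, 6.8]
finger_gap: 0.0257
grasp_force: 40.0
time: 10.6
eef_pos: [0.5036, -0.258, 0.1023]
eef_rot: [1.0, -0.018, 0.002, 0.001]
ft_force: [-0.0, -0.2, -2.0]
finger_gap: 0.0255
grasp_force: 40.0
d [-0.0356 -0.5265  0.0015] rv [ 0.0014 -0.0035 -0.0572] t 10.6 gap 0.02548365644408219
```

Scaled: -0.0585 m is -0.936, -0.004 m is -0.064.

```bash
python3 steer.py '[[-0.064,-0.936,0,0,0,0,0.02],[-0.064,-0.936,0,0,0,0,0.02],[-0.064,-0.936,0,0,0,0,0.02],[-0.064,-0.936,0,0,0,0,0.02],[-0.064,-0.936,0,0,0,0,0.02]]'
python3 steer.py '[[-0.064,-0.936,0,0,0,0,0.02],[-0.064,-0.936,0,0,0,0,0.02],[-0.064,-0.936,0,0,0,0,0.02],[-0.064,-0.936,0,0,0,-0.228,0.02],[0,0,0,0,0,0,0.02]]'
python3 steer.py '[[0,0,0,0,0,0,0.02],[0,0,0,0,0,0,0.02]]'
python3 go.py .4865 .2695 .1 .022
```

```text
time: 11.22
eef_pos: [0.4922, 0.0373, 0.0994]
eef_rot: [1.0, -0.018, -0.0, 0.0]
ft_force: [1.3, 0.3, -2.1]
finger_gap: 0.0253
grasp_force: 40.0
time: 11.85
eef_pos: [0.4836, 0.2755, 0.0989]
eef_rot: [1.0, 0.015, -0.0, -0.001]
ft_force: [-0.1, -0.8, -1.2]
finger_gap: 0.0256
grasp_force: 40.0
time: 12.1
eef_pos: [0.4851, 0.2681, 0.0998]
eef_rot: [1.0, 0.01, -0.0, 0.001]
ft_force: [-0.1, -0.6, -2.3]
finger_gap: 0.0257
grasp_force: 40.0
d [ 0.0014 -0.0014 -0.0002] rv [ 0.0011  0.0007 -0.0026] t 12.1 gap 0.025714931516334333
```

Scaled: 0.03 m is 0.48, 0.025 m is 0.4.

```bash
python3 steer.py '[[0.0224,-0.0224,0.16,0,0,0,0.02],[0,0,0.48,0,0,0,0.02],[0,0,0.4,0,0,0,0.02],[0,0,0.208,0,0,0,0.02],[0,0,0,0,0,0,0.02]]'
python3 steer.py '[[0,0,0.048,0,0,0,0.02],[0,0,0.032,0,0,0,0.02],[0,0,0.016,0,0,0,0.02],[0,0,0,0,0,0,0.02]]'
python3 go.py .4865 .2695 .1 .022
```

```text
time: 12.72
eef_pos: [0.4863, 0.2706, 0.0212]
eef_rot: [1.0, 0.01, -0.001, 0.0]
ft_force: [-0.7, 0.8, -1.7]
finger_gap: 0.0256
grasp_force: 40.0
time: 13.22
eef_pos: [0.4865, 0.2716, 0.0163]
eef_rot: [1.0, 0.011, 0.0, -0.0]
ft_force: [-0.5, 0.2, -1.7]
finger_gap: 0.0255
grasp_force: 40.0
d [-0.      0.002  -0.0837] rv [-0.0002 -0.0002  0.0001] t 13.225 gap 0.02554310637614963
```

```bash
python3 steer.py '[[0,0.024,0.016,0,0,0,0.02],[0,0,0.016,0,0,0,0.02],[0,0,0.008,0,0,0,0.02],[0,0,0,0,0,0,0.02]]'
```

```text
time: 13.72
eef_pos: [0.4865, 0.2698, 0.0137]
eef_rot: [1.0, 0.011, -0.0, 0.0]
ft_force: [-1.2, -0.6, 2.3]
finger_gap: 0.0251
grasp_force: 40.0
```

Scaled: -0.05 m is -0.8, -0.04 m is -0.64.

```bash
python3 steer.py '[[0,0,0,0,0,0,0.033],[0,0,0,0,0,0,0.033],[0,0,0,0,0,0,0.033]]'
python3 steer.py '[[0,0,-0.16,0,0,0,0.033],[0,0,-0.48,0,0,0,0.033],[0,0,-0.64,0,0,0,0.05],[0,0,-0.8,0,0,0,0.05],[0,0,0,0,0,0,0.05]]'
python3 go.py .5068 -.173 .14 .285
```

```text
time: 14.1
eef_pos: [0.4865, 0.27, 0.0136]
eef_rot: [1.0, 0.011, -0.0, -0.0]
ft_force: [0.5, -0.3, -0.1]
finger_gap: 0.033
grasp_force: 0.0
time: 14.72
eef_pos: [0.4882, 0.2708, 0.1475]
eef_rot: [1.0, 0.011, 0.003, -0.002]
ft_force: [-0.3, -1.0, -0.4]
finger_gap: 0.0497
grasp_force: 0.0
d [0.0089 0.4441 0.0059] rv [-0.003  -0.0058 -0.2631] t 14.725 gap 0.04966001301386863
```

```bash
python3 steer.py '[[0.0176,0.888,0,0,0,0,0.05],[0.0176,0.888,0,0,0,0,0.05],[0.0176,0.888,0,0,0,0,0.05],[0.0176,0.888,0,0,0,0,0.05]]'
python3 steer.py '[[0.0176,0.888,0,0,0,0,0.05],[0.0176,0.888,0,0,0,0,0.05],[0.0176,0.888,0,0,0,0,0.05],[0.0176,0.888,0,0,0,0,0.05],[0,0,0,0,0,-0.526,0.05]]'
python3 steer.py '[[0,0,0,0,0,-0.526,0.05],[0,0,0,0,0,0,0.05],[0,0,0,0,0,0,0.05]]'
python3 - <<'E'
from station import arm
from h import *
c=arm.camera("top");s=arm.camera("scene")
im=np.zeros((600,800,3),np.uint8)
im[:600,:390]=cv2.resize(ortho(c,.34,.60,.14,.40,.02,1500),(390,600))
im[:300,400:]=cv2.resize(s["color"][210:300,190:310,::-1],(400,300),interpolation=cv2.INTER_CUBIC)
im[300:,400:]=cv2.resize(s["color"][120:210,280:400,::-1],(400,300),interpolation=cv2.INTER_CUBIC)
cv2.imwrite("pics/g4.png",im)
E
python3 go.py .5068 -.173 .0045 .285
```

```text
time: 15.22
eef_pos: [0.4953, 0.0464, 0.1432]
eef_rot: [1.0, 0.011, -0.0, 0.0]
ft_force: [0.2, 0.1, -0.0]
finger_gap: 0.0499
grasp_force: 0.0
time: 15.85
eef_pos: [0.5043, -0.1786, 0.1432]
eef_rot: [0.997, 0.075, -0.0, 0.001]
ft_force: [-0.1, 0.4, -1.1]
finger_gap: 0.0499
grasp_force: 0.0
time: 16.23
eef_pos: [0.5049, -0.1736, 0.1434]
eef_rot: [0.99, 0.141, -0.0, -0.0]
ft_force: [-0.4, -1.0, -0.9]
finger_gap: 0.0502
grasp_force: 0.0
d [0.0019 0.     0.139 ] rv [-0.0001  0.0003 -0.0014] t 16.325 gap 0.049935977375084366
```

View pics/g4.png

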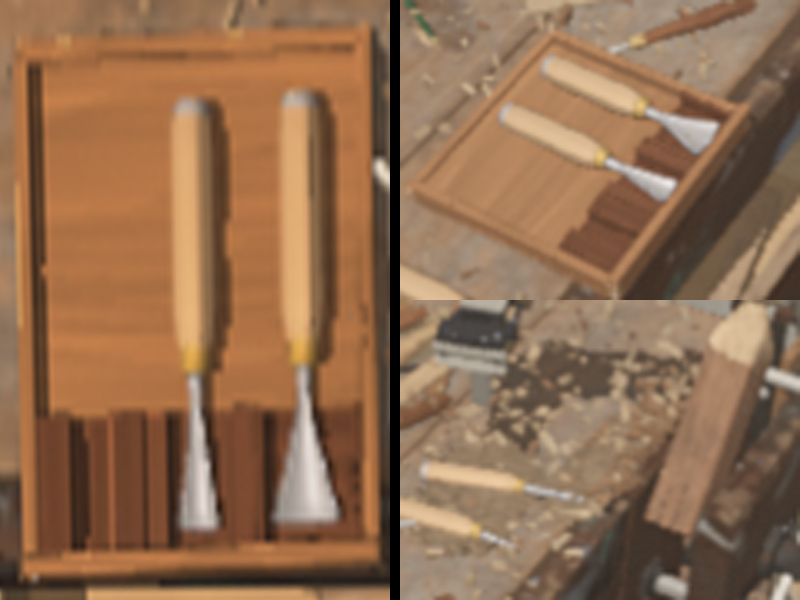

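Scaled: 0.04 m is 0.64, 0.03 m is 0.48.

```bash
python3 steer.py '[[0.032,0,0.64,0,0,0,0.05],[0,0,0.64,0,0,0,0.05],[0,0,0.48,0,0,0,0.05],[0,0,0.32,0,0,0,0.05],[0,0,0.136,0,0,0,0.05]]'
python3 steer.py '[[0,0,0,0,0,0,0.05],[0,0,0,0,0,0,0.02],[0,0,0,0,0,0,0.02],[0,0,0,0,0,0,0.02],[0,0,0,0,0,0,0.02]]'
python3 steer.py '[[0,0,-0.16,0,0,0,0.02],[0,0,-0.4,0,0,0,0.02],[0,0,-0.48,0,0,0,0.02],[0,0,-0.48,0,0,0,0.02],[0,0,0,0,0,0,0.02]]'
python3 go.py .487 .3415 .1 .022
```

```text
time: 16.95
eef_pos: [0.5066, -0.1729, 0.004]
eef_rot: [0.99, 0.142, -0.001, -0.0]
ft_force: [-0.0, -0.5, 0.4]
finger_gap: 0.0499
grasp_force: 0.0
time: 17.58
eef_pos: [0.5075, -0.1735, 0.0057]
eef_rot: [0.99, 0.142, 0.001, 0.0]
ft_force: [-0.6, -0.2, 6.6]
finger_gap: 0.0253
grasp_force: 40.0
time: 18.2
eef_pos: [0.5079, -0.1733, 0.1023]
eef_rot: [0.99, 0.142, 0.002, 0.001]
ft_force: [0.2, -0.2, -2.7]
finger_gap: 0.0257
grasp_force: 40.0
d [ 0.1247 -0.4999  0.0018] rv [ 0.0012 -0.0033  0.2631] t 18.2 gap 0.025737281969794582
```

Scaled: -0.0555 m is -0.888, 0.0138 m is 0.2208.

```bash
python3 steer.py '[[0.2208,-0.888,0,0,0,0,0.02],[0.2208,-0.888,0,0,0,0,0.02],[0.2208,-0.888,0,0,0,0,0.02],[0.2208,-0.888,0,0,0,0,0.02],[0.2208,-0.888,0,0,0,0,0.02]]'
python3 steer.py '[[0.2208,-0.888,0,0,0,0,0.02],[0.2208,-0.888,0,0,0,0,0.02],[0.2208,-0.888,0,0,0,0,0.02],[0.2208,-0.888,0,0,0,0.526,0.02],[0,0,0,0,0,0.526,0.02]]'
python3 steer.py '[[0,0,0,0,0,0,0.02],[0,0,0,0,0,0,0.02]]'
python3 go.py .487 .3415 .1 .022
```

```text
time: 18.82
eef_pos: [0.4944, 0.1142, 0.0993]
eef_rot: [0.99, 0.142, -0.001, 0.0]
ft_force: [0.3, -0.3, -2.2]
finger_gap: 0.0253
grasp_force: 40.0
time: 19.45
eef_pos: [0.4837, 0.3468, 0.0986]
eef_rot: [1.0, 0.013, -0.001, -0.001]
ft_force: [0.2, -0.1, -2.1]
finger_gap: 0.0253
grasp_force: 40.0
time: 19.7
eef_pos: [0.4855, 0.3399, 0.0996]
eef_rot: [1.0, 0.012, -0.0, 0.001]
ft_force: [0.9, -0.2, -2.0]
finger_gap: 0.0253
grasp_force: 40.0
d [ 0.0015 -0.0016 -0.0004] rv [0.0012 0.0008 0.0017] t 19.7 gap 0.025325270694407837
```

Scaled: 0.03 m is 0.48, 0.025 m is 0.4.

```bash
python3 steer.py '[[0.024,-0.008,0.16,0,0,0,0.02],[0,0,0.48,0,0,0,0.02],[0,0,0.4,0,0,0,0.02],[0,0,0.208,0,0,0,0.02],[0,0,0,0,0,0,0.02]]'
python3 steer.py '[[0,0,0.048,0,0,0,0.02],[0,0,0.032,0,0,0,0.02],[0,0,0.016,0,0,0,0.02],[0,0,0,0,0,0,0.02]]'
python3 go.py .487 .341 .0135 .022
```

```text
time: 20.32
eef_pos: [0.4871, 0.3408, 0.0212]
eef_rot: [1.0, 0.011, -0.001, 0.0]
ft_force: [-0.2, -0.1, -2.0]
finger_gap: 0.0254
grasp_force: 40.0
time: 20.82
eef_pos: [0.4872, 0.3418, 0.0163]
eef_rot: [1.0, 0.011, 0.0, -0.0]
ft_force: [0.5, -0.5, -2.7]
finger_gap: 0.0255
grasp_force: 40.0
d [-0.0003  0.0008  0.0028] rv [-0.0002 -0.0002  0.0002] t 20.825 gap 0.025526423548237254
```

```bash
python3 steer.py '[[0,0.016,0.016,0,0,0,0.02],[0,0,0.016,0,0,0,0.02],[0,0,0.008,0,0,0,0.02],[0,0,0,0,0,0,0.02]]'
python3 steer.py '[[0,0,0,0,0,0,0.031],[0,0,0,0,0,0,0.031],[0,0,0,0,0,0,0.031]]'
```

```text
time: 21.32
eef_pos: [0.4872, 0.3405, 0.0138]
eef_rot: [1.0, 0.011, -0.0, -0.0]
ft_force: [-0.8, -0.3, 3.5]
finger_gap: 0.0255
grasp_force: 40.0
time: 21.7
eef_pos: [0.4873, 0.3407, 0.0135]
eef_rot: [1.0, 0.011, 0.0, -0.0]
ft_force: [0.2, 0.7, -0.1]
finger_gap: 0.031
grasp_force: 0.0
```

```bash
python3 steer.py '[[0,0,-0.16,0,0,0,0.031],[0,0,-0.48,0,0,0,0.031],[0,0,-0.8,0,0,0,0.031],[0,0,-0.96,0,0,0,0.031],[0,0.96,0,0,0,0,0.031]]'
python3 steer.py '[[0,0.96,0,0,0,0,0.031],[0,0.96,0,0,0,0,0.031],[0,0.96,0,0,0,0,0.031],[0,0.96,0,0,0,0,0.031],[0,0.96,0,0,0,0,0.031]]'
python3 steer.py '[[0,0,0,0,0,0,0.031],[0,0,0,0,0,0,0.031],[0,0,0,0,0,0,0.031]]'
python3 - <<'E'
from station import arm
from h import *
c=arm.camera("top");s=arm.camera("scene")
im=np.zeros((600,800,3),np.uint8)
im[:600,:390]=cv2.resize(ortho(c,.34,.60,.14,.40,.02,1500),(390,600))
im[:300,400:]=cv2.resize(s["color"][210:300,190:310,::-1],(400,300),interpolation=cv2.INTER_CUBIC)
im[300:,400:]=cv2.resize(c["color"][150:270,140:300,::-1],(400,300),interpolation=cv2.INTER_CUBIC)
cv2.imwrite("pics/g5.png",im)
E
```

```text
time: 22.32
eef_pos: [0.4903, 0.2858, 0.1679]
eef_rot: [1.0, 0.015, 0.003, -0.003]
ft_force: [1.8, -0.9, -0.9]
finger_gap: 0.0308
grasp_force: 0.0
time: 22.95
eef_pos: [0.4951, -0.0212, 0.1644]
eef_rot: [1.0, 0.011, 0.001, -0.0]
ft_force: [0.6, 0.2, -0.1]
finger_gap: 0.0309
grasp_force: 0.0
time: 23.32
eef_pos: [0.4953, -0.0176, 0.1637]
eef_rot: [1.0, 0.012, -0.0, -0.0]
ft_force: [0.0, -0.2, 0.6]
finger_gap: 0.0311
grasp_force: 0.0
```

View pics/g5.png

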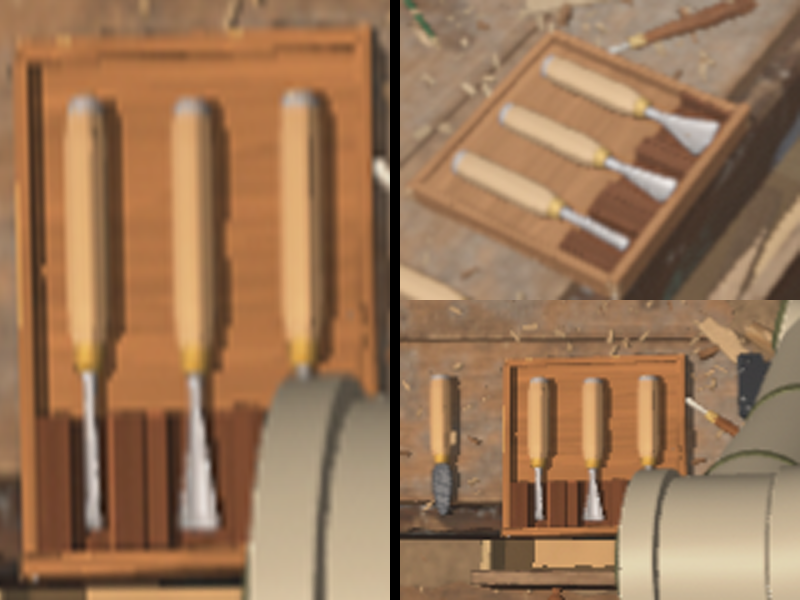

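All three gouges lie parallel in their own troughs: the edges sit 8–11 mm behind the lip, and the narrow one is centred at column 92 between trough walls at about 72 and 108. The rasp has not moved, so I'm handing in.

```bash
python3 -c "
from station import arm
print(arm.hand_in())"
```

```text
the job is handed in; nothing more can be done
None
```

I laid all three gouges in their matching troughs, edges to the lip, left the rasp and awl alone, and handed the job in at about 23 s; no verdict was returned.

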